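Free the gummed-up drilling-jig carriage

ROBOT

A 6-joint arm with a two-finger parallel gripper is mounted at the origin on the work surface. World frame = base frame: x ahead of the robot, y to its left, z up, the work surface at z = 0. Lengths are in mm, angles in degrees, forces in N, time in s.
With the tool pointing down it reaches from about 300 to 850 mm from the base axis. Payload 4.2 kg.
Tool frame: the origin (TCP) lies midway between the tips of the shut fingers; the grasp point (between the pads) lies 19 mm behind it; x points along the fingers, y is the direction in which the jaws open and shut, and the axes are right-handed (so a half turn about x gives the same grasp; the last joint's range is limited). The gripper opens to 91 mm and grips with 3 to 60 N. Pads are 32 mm wide; open, the fingers measure 118 mm over their backs; the gripper's body (76 mm by 178 mm) begins 60 mm behind the grasp point.
Start: joints at [74.599, 18.312, 89.639, -0, 72.044, -1.146], TCP at [141.591, 557.313, 189.476] pointing down, gripper open.
Joint ranges: [-177.97, 177.97], [-48.28, 115.42], [12.27, 149.76], [-77.06, 257.06], [2.81, 150.46], [-146.56, 146.56]. Speed limits (degrees/s): [147.25, 147.25, 180, 180, 180, 180].

INTERFACE

Orientations are given as [roll, pitch, yaw] about the fixed x, y, z axes, in that order (R = Rz(yaw) Ry(pitch) Rx(roll)).
In Python, from workcell import * gives the robot as it stands.
- The arm moves only by the shell command python3 -m handwheel 'ROWS' [FORCE]. ROWS is a JSON object of lists of equal length, an entry for each row: "gripper": the closure, from 0 (fully open) to 1 (shut); "offset": the shift along the tool's x, y, z in mm, a list of three; "rot": the turn, a rotation vector about the tool's x, y, z in degrees, a list of three. A call has 1 to 5 rows; each row is the pose to reach, as a shift and turn from the pose commanded when the call began, along the tool's axes at that moment; what a row does not reach only later rows make up. A row lasts 1/12 s, in which the tool goes at most 41.7 mm and 7.16 degrees, less where a joint would pass 70% of its speed; a pose out of reach is approached as far as the arm can. A call with a gripper value outside its range is refused whole. The fingers move at their own pace and stop on an object; FORCE is the grip in N (left out, the last holds). Time passes only in rows, so rows that repeat a pose let the fingers close. It gives the time, the measured TCP pose, the force and the opening at its end, in the units of the state.
- state(): the state, without advancing time (a new reading comes with each control period).
- grab_frame(name): name is "side" or "top" or "wrist"; returns the picture (384x512x3 uint8, red, green, blue); there is no depth.
- camera_params(name): a dict with "fx", "fy", "cx", "cy" (pixels), "position" and "attitude" of the camera in the world; the wrist camera has in their place "hand_eye" (4x4, takes a point from camera to tool coordinates, whose origin is the TCP and whose axes are the tool frame's). Camera axes: x right, y up, looking along -z (the intrinsics and any distortion apply to the point x, -y, -z); pixel columns grow to the right and rows downward; lengths in mm; the calibration is good to about 2 mm. A picture is of the moment at which its call begins: read the wrist's pose just before it. camera_params takes no time and is no camera call.
- job_done(): hands the job in, once; it reports no verdict.
The state is a dict: "time_s": time; "qpos": joint angles; "qvel": joint speeds; "effort": joint torques, N m; "ee_pos": TCP position; "ee_rot": TCP orientation; "force": force on the tool from outside, world axes, zero at the start; "torque": the same for the moment, N m; "gripper_width": finger opening in mm.
Only numpy, scipy, OpenCV 4.12 (cv2) and the standard library are available. Lean on these libraries where they do the work, as an engineer would, in place of code of your own. Each camera call takes 0.05 s, during which the arm holds its last target.

TASK

Two drilling jigs stand on the bench, and the sliding carriage that carries the light-grey flower-shaped blank has gummed up on its rods. Push that carriage by its upright orange paddle towards the blue hood until it breaks free and sits fully home against the end stop hidden inside, without ramming it, then take the hand away. Leave the other carriage, with the dark brown oval blank, where it is.

Things in the scene. Friction and masses are not known exactly. Their poses are not given: they have to be found in the camera images.
- flower_slide (a joint): Travel of the carriage with the grey flower blank (m): 0 fully out, growing into the hood; starts 0 to 30 mm in. Up to 45 mm it is stuck and takes about 12 N to push; beyond, it runs free at 2 to 4 N and stays where left. The stop, unseen in the hood, is met at 140 mm: its rubber face gives 1 mm per 5 N and does not throw the carriage back.
- flower_paddle (a point): Centre of the top edge of the paddle of the carriage with the light-grey flower blank: an upright orange plate, 60 mm wide, 14 mm thick along the push, standing 55 mm above the carriage plate, its top 105 mm above the bench. x axis: the way to push, level, along the rods into the hood; z up. The blank (100 mm across, 12 mm thick) is centred 95 mm ahead of it.
- flower_jig: The jig of that carriage, 440 x 160 mm; origin under its centre, x towards its blue hood. The hood (111 mm high, spindle cap on top to 141 mm) begins 90 mm ahead of the origin, 80 mm ahead of the paddle once home. The green carriage plate (175 x 130 mm, top at 50 mm) reaches 20 mm behind the paddle's centre and 155 mm ahead. The jig's end block behind is 40 mm high.
- oval_paddle (a point): The same point on the other jig, alike but for the dark brown oval blank (100 x 66 mm) on its carriage: not to be moved. The two jigs stand side by side, either one on the left, each turned a little its own way.

How it is judged (in metres and radians):
On the way:
1. the flower carriage has broken free of its stuck stretch (value of joint flower_slide above 0.05 m).
At the end, for the whole second after the job is handed in: The flower carriage is at rest, home against its stop (within 10 mm of it, beyond 130 mm of travel), and the oval carriage is within 15 mm of where it began (value of joint flower_slide above 0.13 m and velocity of joint flower_slide between -0.005 and 0.005 m/s and distance of oval_paddle from where it was at the start of the episode below 0.015 m); the robot touches nothing.
It fails at once if the flower carriage is rammed: pushed with more than 60 N (contact force between any of the fingers, the arm and flower_jig above 60 N).
It fails at once if the other carriage, with the brown oval blank, is moved by more than 15 mm (distance of oval_paddle from where it was at the start of the episode above 0.015 m).
It also fails if it takes over 32 s, if anything falls off the work surface, if the arm or the gripper's body presses on something with over 40 N, if the wrist force passes 120 N, or if a joint passes its speed limit or range.

## Working session

There is one attempt and no reset: what is moved stays moved. The work goes in short steps, Python scripts to look and compute and a shell command to move; the robot and the scene stay as the last step left them, time stands still between calls to the robot, and variables do not carry over. Pictures are saved under pics/ and viewed, and the job is handed in when it is done.

```bash
mkdir -p pics; ls; python3 - <<'E'
from workcell import *
import cv2
print(state())
for n in("top","side"):
    print(n,camera_params(n))
    cv2.imwrite(f"pics/{n}0.png",grab_frame(n)[:,:,::-1])
print(camera_params("wrist"))
E
```

```text
pics
{'time_s': 0.0, 'qpos': array([ 7.45977093e+01,  1.83515817e+01,  8.97052388e+01,  1.76458250e-03,
        7.20429255e+01, -1.14597494e+00]), 'qvel': array([-0.0124431 , -0.05124343,  0.02397281,  0.04807652, -0.05896008,
        0.01500105]), 'effort': array([-2.60698143e-04, -4.12452972e+01, -2.31972724e+01,  7.26136984e-02,
        4.57479979e-02, -1.46984939e-04]), 'ee_pos': array([141.44743313, 556.78027934, 188.62881355]), 'ee_rot': array([ -92.1095703 ,   89.90023993, -106.36643156]), 'force': array([ 0.44016341, -0.35456286, -0.37854602]), 'torque': array([0.02882812, 0.00182   , 0.00207404]), 'gripper_width': 91.24070226225048}
top {'fx': 485.79107026071097, 'fy': 485.79107026071097, 'cx': 256.77451479877385, 'cy': 190.75159567432024, 'position': array([ 391.66663398,    9.87270451, 1050.79428238]), 'attitude': array([  9.34368482,  -0.69421477, -88.55839985])}
side {'fx': 433.2043860151166, 'fy': 433.2043860151166, 'cx': 258.083826027089, 'cy': 195.67682671399805, 'position': array([ 415.92475191, -617.23581054,  552.27870326]), 'attitude': array([ 54.61437532,  -0.37783356, -13.71886706])}
{'fx': 288.280295522484, 'fy': 288.280295522484, 'cx': 255.31090469545296, 'cy': 194.09183109990522, 'hand_eye': array([[-5.89951811e-04,  2.55991248e-01, -9.66678919e-01,
        -1.96222437e+02],
       [ 9.99999663e-01, -4.01276692e-04, -7.16551193e-04,
        -5.63796008e-01],
       [-5.71336553e-04, -9.66679016e-01, -2.55990925e-01,
        -7.28550378e+01],
       [ 0.00000000e+00,  0.00000000e+00,  0.00000000e+00,
         1.00000000e+00]])}
```

View pics/top0.png

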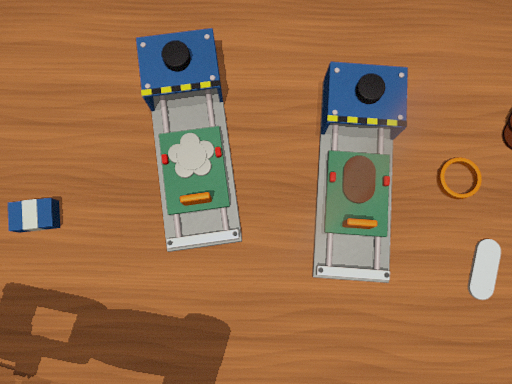

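View pics/side0.png

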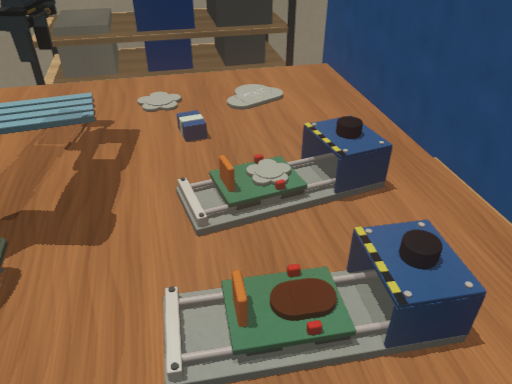

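The flower jig is on the left: paddle near (195,198) in the top view, hood at the top, so the push goes roughly along +x. The oval jig is on the right, with its paddle at (361,223).

```bash
cat > h.py <<'E'
import numpy as np
from scipy.spatial.transform import Rotation as R
from workcell import *
def unproj(cam,uv,z):
    p=camera_params(cam); M=R.from_euler('xyz',p['attitude'],degrees=True).as_matrix()
    uv=np.atleast_2d(uv).astype(float)
    d=np.c_[(uv[:,0]-p['cx'])/p['fx'],-(uv[:,1]-p['cy'])/p['fy'],-np.ones(len(uv))]@M.T
    o=p['position']; return o+d*((z-o[2])/d[:,2])[:,None]
def proj(cam,X):
    p=camera_params(cam); M=R.from_euler('xyz',p['attitude'],degrees=True).as_matrix()
    c=(np.atleast_2d(X)-p['position'])@M
    return np.c_[p['cx']+p['fx']*c[:,0]/-c[:,2],p['cy']-p['fy']*c[:,1]/-c[:,2]]
E
python3 - <<'E'
import cv2
a=cv2.imread('pics/top0.png'); cv2.imwrite('pics/top0z.png',cv2.resize(a[20:260,120:270],None,fx=4,fy=4,interpolation=cv2.INTER_CUBIC)[:, :][360:960])
cv2.imwrite('pics/top0y.png',cv2.resize(a[20:120,120:270],None,fx=4,fy=4,interpolation=cv2.INTER_CUBIC))
b=cv2.imread('pics/side0.png'); cv2.imwrite('pics/side0z.png',cv2.resize(b[100:230,170:370],None,fx=4,fy=4,interpolation=cv2.INTER_CUBIC))
E
```

```text
(no output)
```

View pics/top0z.png

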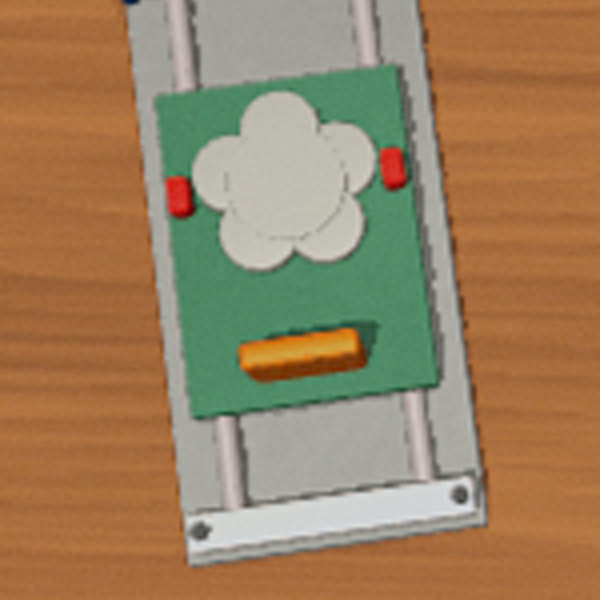

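View pics/top0y.png

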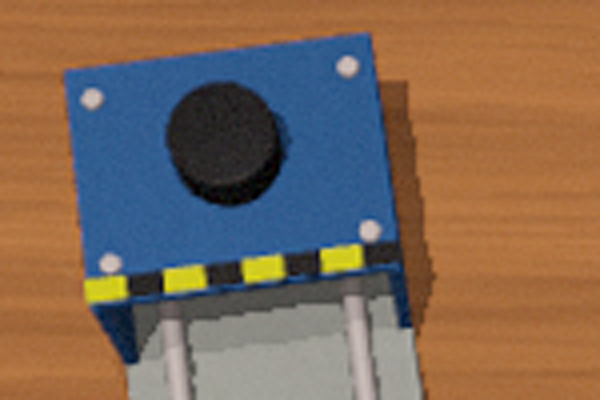

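View pics/side0z.png

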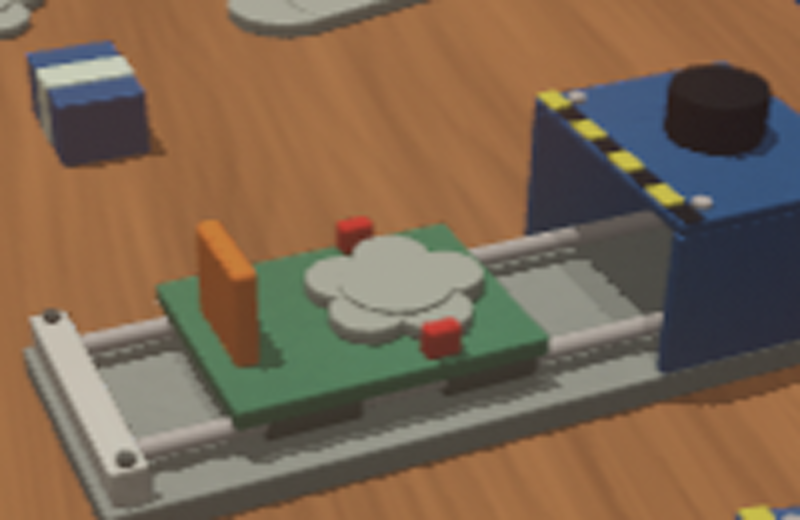

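```bash
python3 - <<'E'
from h import *
np.set_printoptions(precision=1,suppress=True)
z=lambda P:[(120+x/4-.375,110+y/4-.375) for x,y in P]
y_=lambda P:[(120+x/4-.375,20+y/4-.375) for x,y in P]
pl=unproj('top',z([(156,98),(398,65),(440,384),(192,418)]),50)
pd=unproj('top',z([(239,346),(358,328),(360,347),(243,364)]),105)
hd=unproj('top',y_([(65,72),(370,34),(400,265),(85,300)]),111)
eb=unproj('top',z([(186,518),(473,476),(478,505),(190,548)]),40)
for n,p in(('plate',pl),('paddle',pd),('hood',hd),('endb',eb)):
    print(n,p[:,:2].tolist() and p[:,:2].round(1).tolist(),'c',p.mean(0)); 
    a=lambda v:np.degrees(np.arctan2(v[1],v[0]))
    print('  yaw sides',a(p[0]-p[3]),a(p[1]-p[2]),'cross',a(p[0]-p[1])-90,a(p[3]-p[2])-90,'len',np.linalg.norm(p[0]-p[3]),np.linalg.norm(p[1]-p[2]),np.linalg.norm(p[0]-p[1]),np.linalg.norm(p[3]-p[2]))
# side check
s=lambda P:[(170+x/4-.375,100+y/4-.375) for x,y in P]
print(unproj('side',s([(198,225),(243,280),(258,273),(213,220)]),105))
print(unproj('side',s([(160,290),(238,418),(548,337),(443,226)]),50))
st=state();print(st['ee_pos'],R.from_euler('xyz',st['ee_rot'],degrees=True).as_matrix())
E
```

```text
plate [[672.8, 213.3], [694.6, 85.7], [523.8, 57.5], [502.7, 184.9]] c [598.5 135.3  50. ]
  yaw sides 9.490042893482844 9.388118808203885 cross 9.712972717533404 9.417741841524034 len 172.47268075509018 173.13969847607626 129.47159160242728 129.1627144895277
paddle [[532.7, 154.2], [543.2, 96.1], [533.8, 94.8], [523.8, 151.8]] c [533.4 124.2 105. ]
  yaw sides 15.218252436894566 8.268283278829433 cross 10.295346655240209 9.934723923916067 len 9.195976752097573 9.532139300618569 58.97713584949242 57.85196028908474
hood [[859.6, 259.6], [885.5, 103.5], [760.3, 83.2], [737.0, 241.4]] c [810.6 171.9 111. ]
  yaw sides 8.407418610357695 9.185000340809621 cross 9.43622486585005 8.386369969448438 len 123.92971563655261 126.84109524157284 158.2252552892884 159.9211127777223
endb [[451.7, 186.9], [477.3, 39.1], [462.3, 36.1], [436.3, 184.0]] c [456.9 111.5  40. ]
  yaw sides 10.73732475453645 11.567132032562869 cross 9.841222610439203 9.976634221727878 len 15.64692446494774 15.29705537486643 149.9480067488511 150.16443974125468
[[523.9 148.6 105. ]
 [536.4  91.2 105. ]
 [544.7  95.9 105. ]
 [532.2 151.9 105. ]]
[[505.6 178.5  50. ]
 [525.2  54.2  50. ]
 [695.5  87.2  50. ]
 [674.  209.8  50. ]]
[141.4 556.8 188.7] [[-0.   0.2  1. ]
 [-0.   1.  -0.2]
 [-1.  -0.  -0. ]]
```

```bash
cat >> h.py <<'E'
PUSHYAW=9.5
D=np.array([np.cos(np.radians(PUSHYAW)),np.sin(np.radians(PUSHYAW)),0]); PAD=np.array([532.2,124.0,105])
def need(back,z):
    s=state(); M=R.from_euler('xyz',s['ee_rot'],degrees=True).as_matrix()
    t=PAD-back*D; t[2]=z
    T=np.c_[[0,0,-1],[-D[1],D[0],0],D]
    print('t',round(s['time_s'],2),'pos',s['ee_pos'].round(1),'target',t.round(1),'offset',(M.T@(t-s['ee_pos'])).round(1),'rot',R.from_matrix(M.T@T).as_rotvec(degrees=True).round(2),'F',s['force'].round(1),'w',round(s['gripper_width'],1),'q',s['qpos'].round(0))
E
python3 -c "
from h import *
need(48,190);need(48,70)"
```

```text
t 0.1 pos [141.4 556.8 188.7] target [484.9 116.1 190. ] offset [  -0.8 -342.6  441.4] rot [-2.375e+01 -2.000e-02  9.000e-02] F [ 0.2  0.3 -0. ] w 90.9 q [75. 18. 90.  0. 72. -1.]
t 0.1 pos [141.4 556.8 188.7] target [484.9 116.1  70. ] offset [ 119.2 -342.4  441.4] rot [-2.375e+01 -2.000e-02  9.000e-02] F [ 0.2  0.3 -0. ] w 90.9 q [75. 18. 90.  0. 72. -1.]
```

```bash
python3 -m handwheel '{"gripper":[1,1,1,1,1],"offset":[[0,-22,28],[0,-45,57],[0,-68,88],[0,-92,119],[0,-117,151]],"rot":[[-5,0,0],[-10,0,0],[-15,0,0],[-20,0,0],[-23.7,0,0]]}' 20; python3 -c "
from h import *
need(48,190)"
```

```text
time_s: 0.52
ee_pos: [259.6, 405.2, 189.1]
ee_rot: [-129.0, 90.0, -119.3]
force: [1.2, 0.3, -0.3]
gripper_width: 61.1
t 0.52 pos [259.6 405.2 189.1] target [484.9 116.1 190. ] offset [  -0.9 -323.   173.2] rot [ 0.24 -0.02  0.03] F [ 1.2  0.3 -0.3] w 61.1 q [ 56.  10. 101.  -0.  69. -44.]
```

```bash
python3 -m handwheel '{"gripper":[1,1,1,1,1],"offset":[[0,-35,18],[0,-70,37],[0,-105,56],[0,-140,75],[0,-175,94]],"rot":[[0,0,0],[0,0,0],[0,0,0],[0,0,0],[0,0,0]]}'; python3 -m handwheel '{"gripper":[1,1,1,1,1],"offset":[[0,-35,19],[0,-70,37],[0,-105,56],[0,-135,72],[0,-135,72]],"rot":[[0,0,0],[0,0,0],[0,0,0],[0,0,0],[0,0,0]]}';python3 -c "
from h import *
need(48,190)"
```

```text
time_s: 0.93
ee_pos: [381.1, 247.7, 189.3]
ee_rot: [165.1, 90.0, 174.6]
force: [1.0, 0.7, 0.2]
gripper_width: 27.3
time_s: 1.35
ee_pos: [477.0, 123.8, 189.0]
ee_rot: [-62.0, 89.8, -52.8]
force: [0.1, 0.4, -0.8]
gripper_width: 0.1
t 1.35 pos [477.  123.8 189. ] target [484.9 116.1 190. ] offset [-0.9 -8.8  6.6] rot [-0.36  0.08  0.14] F [ 0.1  0.4 -0.8] w 0.1 q [ 13.  11. 100.  -0.  69. -86.]
```

Now descend behind the paddle, with the standoff kept.

```bash
python3 -m handwheel '{"gripper":[1,1,1,1,1],"offset":[[15,-9,6],[45,-9,6],[80,-9,6],[108,-9,6],[118,-9,6]],"rot":[[0,0,0],[0,0,0],[0,0,0],[0,0,0],[0,0,0]]}'; python3 -m handwheel '{"gripper":[1,1],"offset":[[0,0,0],[0,0,0]],"rot":[[0,0,0],[0,0,0]]}';python3 -c "
from h import *
import cv2
need(48,70)
for n in ('top','side'): cv2.imwrite(f'pics/{n}1.png',grab_frame(n)[:,:,::-1])
b=cv2.imread('pics/side1.png'); cv2.imwrite('pics/side1z.png',cv2.resize(b[80:230,170:370],None,fx=4,fy=4,interpolation=cv2.INTER_CUBIC))
cv2.imwrite('pics/wrist1.png',grab_frame('wrist')[:,:,::-1])
"
```

```text
time_s: 1.77
ee_pos: [477.6, 119.9, 67.6]
ee_rot: [-179.0, 89.5, -169.5]
force: [-0.6, -0.2, -0.9]
gripper_width: 0.5
time_s: 1.93
ee_pos: [481.5, 120.7, 71.9]
ee_rot: [32.6, 90.0, 42.1]
force: [1.7, -0.5, 0.1]
gripper_width: 0.3
t 1.93 pos [481.5 120.7  71.9] target [484.9 116.1  70. ] offset [ 1.9 -5.2  2.6] rot [-0.03  0.02 -0.01] F [ 1.7 -0.5  0.1] w 0.3 q [ 13.  18. 110.   0.  53. -87.]
```

View pics/side1z.png

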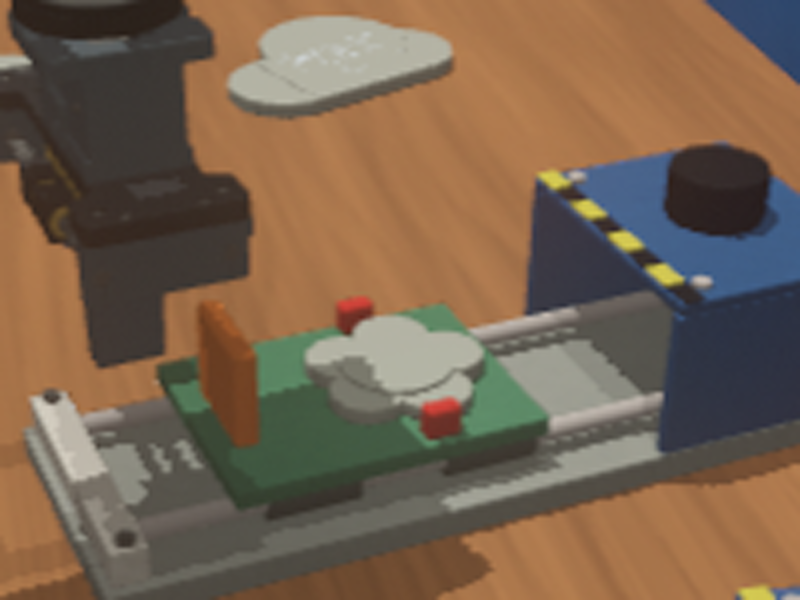

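View pics/wrist1.png

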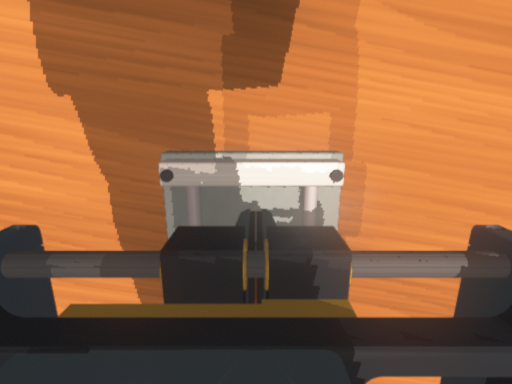

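The fingers are shut and low behind the flower paddle, clear of the end block. They sit about 5 mm to the left, and the wrist view agrees: end block centre is at column 252 against 256 for the fingers. I'll correct this while closing in slowly.

```bash
python3 -m handwheel '{"gripper":[1,1,1,1,1],"offset":[[0,-2,4],[1,-4,8],[2,-5,12],[2,-5,15],[2,-5,18]],"rot":[[0,0,0],[0,0,0],[0,0,0],[0,0,0],[0,0,0]]}'; python3 -m handwheel '{"gripper":[1,1,1,1,1],"offset":[[0,0,2],[0,0,4],[0,0,6],[0,0,8],[0,0,10]],"rot":[[0,0,0],[0,0,0],[0,0,0],[0,0,0],[0,0,0]]}';python3 -c "
from h import *
need(23,70)
"
```

```text
time_s: 2.5
ee_pos: [500.3, 118.3, 69.5]
ee_rot: [27.2, 90.0, 36.7]
force: [-0.1, 0.0, -0.9]
gripper_width: 0.5
time_s: 2.92
ee_pos: [508.8, 119.9, 69.4]
ee_rot: [178.4, 89.9, -172.1]
force: [-4.3, -0.6, 3.4]
gripper_width: 0.4
t 2.92 pos [508.8 119.9  69.4] target [509.5 120.2  70. ] offset [-0.6  0.2  0.8] rot [-0.05 -0.12 -0.  ] F [-4.3 -0.6  3.4] w 0.4 q [ 12.  20. 106.   0.  54. -87.]
```

Contact came where predicted, at 4 N. Now the slow push through the stuck stretch.

```bash
python3 -m handwheel '{"gripper":[1,1,1,1,1],"offset":[[0,0,2],[0,0,4],[0,0,6],[0,0,8],[0,0,10]],"rot":[[0,0,0],[0,0,0],[0,0,0],[0,0,0],[0,0,0]]}'; python3 -m handwheel '{"gripper":[1,1,1,1,1],"offset":[[0,0,2],[0,0,4],[0,0,6],[0,0,8],[0,0,10]],"rot":[[0,0,0],[0,0,0],[0,0,0],[0,0,0],[0,0,0]]}';python3 -c "
from h import *
need(23,70)
"
```

```text
time_s: 3.33
ee_pos: [515.5, 121.0, 69.1]
ee_rot: [-179.8, 89.5, -170.4]
force: [-8.2, -1.3, 6.3]
gripper_width: 0.3
time_s: 3.75
ee_pos: [525.4, 122.6, 69.1]
ee_rot: [180.0, 89.5, -170.6]
force: [-8.0, -1.0, 5.5]
gripper_width: 0.9
t 3.75 pos [525.4 122.6  69.1] target [509.5 120.2  70. ] offset [ -0.7   0.2 -16.1] rot [-0.05 -0.48 -0.  ] F [-8.  -1.   5.5] w 0.9 q [ 12.  21. 104.   0.  55. -88.]
```

```bash
for i in 1 2; do :; done; python3 -m handwheel '{"gripper":[1,1,1,1,1],"offset":[[0,0,2],[0,0,4],[0,0,6],[0,0,8],[0,0,10]],"rot":[[0,0,0],[0,0,0],[0,0,0],[0,0,0],[0,0,0]]}'; python3 -m handwheel '{"gripper":[1,1,1,1,1],"offset":[[0,0,2],[0,0,4],[0,0,6],[0,0,8],[0,0,10]],"rot":[[0,0,0],[0,0,0],[0,0,0],[0,0,0],[0,0,0]]}';python3 -m handwheel '{"gripper":[1,1,1,1,1],"offset":[[0,0,2],[0,0,4],[0,0,6],[0,0,8],[0,0,10]],"rot":[[0,0,0],[0,0,0],[0,0,0],[0,0,0],[0,0,0]]}';python3 -c "
from h import *
import cv2
need(23,70)
b=grab_frame('side')[:,:,::-1]; cv2.imwrite('pics/side2z.png',cv2.resize(b[80:230,170:370],None,fx=4,fy=4,interpolation=cv2.INTER_CUBIC))
"
```

```text
time_s: 4.17
ee_pos: [535.3, 124.3, 69.2]
ee_rot: [-179.9, 89.5, -170.5]
force: [-8.1, -1.2, 6.0]
gripper_width: 0.4
time_s: 4.58
ee_pos: [545.1, 125.9, 69.2]
ee_rot: [179.9, 89.5, -170.7]
force: [-8.1, -1.5, 6.2]
gripper_width: 0.1
time_s: 5.0
ee_pos: [558.2, 128.1, 69.1]
ee_rot: [176.7, 89.9, -173.8]
force: [-2.9, 0.2, 0.0]
gripper_width: 0.5
t 5.0 pos [558.2 128.1  69.1] target [509.5 120.2  70. ] offset [ -0.8   0.2 -49.3] rot [-0.05 -0.1  -0.01] F [-2.9  0.2  0. ] w 0.5 q [ 12.  24. 100.   0.  56. -88.]
```

View pics/side2z.png

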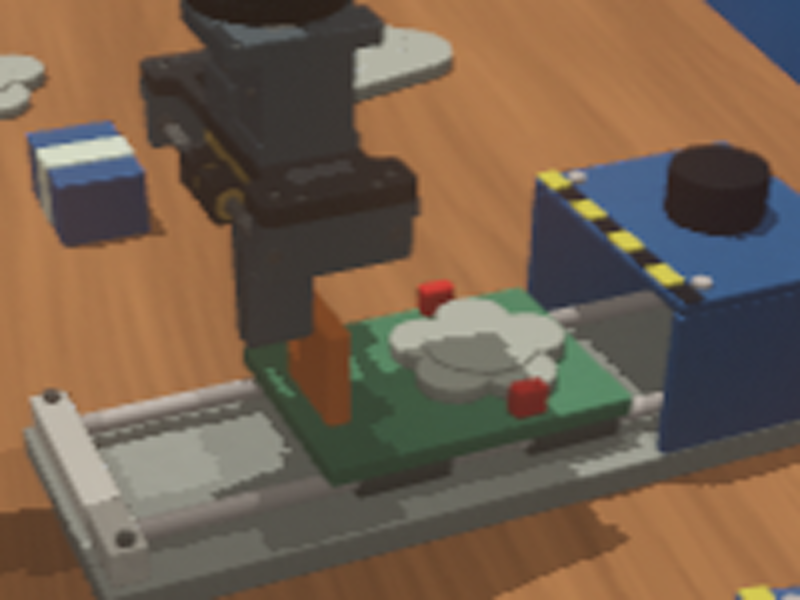

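The carriage has broken free: force fell from about 8 N to 3 N, and the paddle has moved with the fingers. I'll push on at about 45 mm/s.

```bash
python3 -m handwheel '{"gripper":[1,1,1,1,1],"offset":[[0,0,3],[0,0,7],[0,0,11],[0,0,15],[0,0,19]],"rot":[[0,0,0],[0,0,0],[0,0,0],[0,0,0],[0,0,0]]}'; python3 -m handwheel '{"gripper":[1,1,1,1,1],"offset":[[0,0,4],[0,0,8],[0,0,12],[0,0,16],[0,0,20]],"rot":[[0,0,0],[0,0,0],[0,0,0],[0,0,0],[0,0,0]]}';python3 -m handwheel '{"gripper":[1,1,1,1,1],"offset":[[0,0,4],[0,0,8],[0,0,12],[0,0,15],[0,0,18]],"rot":[[0,0,0],[0,0,0],[0,0,0],[0,0,0],[0,0,0]]}';python3 -c "
from h import *
need(23,70)
"
```

```text
time_s: 5.47
ee_pos: [577.9, 131.4, 69.1]
ee_rot: [165.4, 90.0, 174.8]
force: [-2.2, 0.5, -2.6]
gripper_width: 0.9
time_s: 5.88
ee_pos: [597.7, 134.6, 69.4]
ee_rot: [162.1, 90.0, 171.6]
force: [-3.0, -0.7, -2.2]
gripper_width: 0.3
time_s: 6.3
ee_pos: [615.6, 137.6, 69.5]
ee_rot: [5.0, 90.0, 14.5]
force: [-1.9, -0.0, -2.2]
gripper_width: 0.7
t 6.3 pos [615.6 137.6  69.5] target [509.5 120.2  70. ] offset [  -0.6    0.3 -107.5] rot [-0.05  0.02 -0.  ] F [-1.9 -0.  -2.2] w 0.7 q [ 12.  28.  92.   0.  60. -88.]
```

Travel is about 108 mm, so up to about 32 mm remains. I'll slow down to feel for the stop.

```bash
python3 -m handwheel '{"gripper":[1,1,1,1,1],"offset":[[0,0,2],[0,0,4],[0,0,6],[0,0,8],[0,0,10]],"rot":[[0,0,0],[0,0,0],[0,0,0],[0,0,0],[0,0,0]]}'; python3 -m handwheel '{"gripper":[1,1,1,1,1],"offset":[[0,0,2],[0,0,4],[0,0,6],[0,0,8],[0,0,10]],"rot":[[0,0,0],[0,0,0],[0,0,0],[0,0,0],[0,0,0]]}';python3 -c "
from h import *
need(23,70)
"
```

```text
time_s: 6.72
ee_pos: [625.2, 139.1, 69.5]
ee_rot: [10.8, 90.0, 20.3]
force: [-2.5, -0.2, -1.8]
gripper_width: 0.8
time_s: 7.13
ee_pos: [635.1, 140.8, 69.6]
ee_rot: [15.6, 90.0, 25.1]
force: [-2.4, -0.4, -0.8]
gripper_width: 0.4
t 7.13 pos [635.1 140.8  69.6] target [509.5 120.2  70. ] offset [  -0.5    0.3 -127.3] rot [-0.06  0.02 -0.  ] F [-2.4 -0.4 -0.8] w 0.4 q [ 11.  30.  89.   0.  61. -88.]
```

```bash
python3 -m handwheel '{"gripper":[1,1,1,1,1],"offset":[[0,0,1.5],[0,0,3],[0,0,4.5],[0,0,6],[0,0,7]],"rot":[[0,0,0],[0,0,0],[0,0,0],[0,0,0],[0,0,0]]}'; python3 -m handwheel '{"gripper":[1,1,1,1],"offset":[[0,0,1],[0,0,2],[0,0,3],[0,0,4]],"rot":[[0,0,0],[0,0,0],[0,0,0],[0,0,0]]}'
```

```text
time_s: 7.55
ee_pos: [642.1, 142.0, 69.5]
ee_rot: [8.4, 90.0, 17.8]
force: [-1.8, -0.8, 0.3]
gripper_width: 0.2
time_s: 7.88
ee_pos: [643.8, 142.3, 69.6]
ee_rot: [-179.8, 89.7, -170.4]
force: [-8.8, -1.9, 5.1]
gripper_width: 0.7
```

```bash
python3 -m handwheel '{"gripper":[1,1,1,1,1],"offset":[[0,0,1],[0,0,2],[0,0,3],[0,0,3],[0,0,3]],"rot":[[0,0,0],[0,0,0],[0,0,0],[0,0,0],[0,0,0]]}'; python3 -c "
from h import *
need(23,70)
import cv2
for n in ('top','side'): cv2.imwrite(f'pics/{n}3.png',grab_frame(n)[:,:,::-1])
"
```

```text
time_s: 8.3
ee_pos: [643.7, 142.2, 69.6]
ee_rot: [-179.4, 89.4, -170.0]
force: [-12.9, -2.6, 8.9]
gripper_width: 0.1
t 8.3 pos [643.7 142.2  69.6] target [509.5 120.2  70. ] offset [   1.1    0.3 -136. ] rot [-0.05 -0.61  0.01] F [-12.9  -2.6   8.9] w 0.1 q [ 11.  31.  87.   0.  63. -88.]
```

View pics/side3.png

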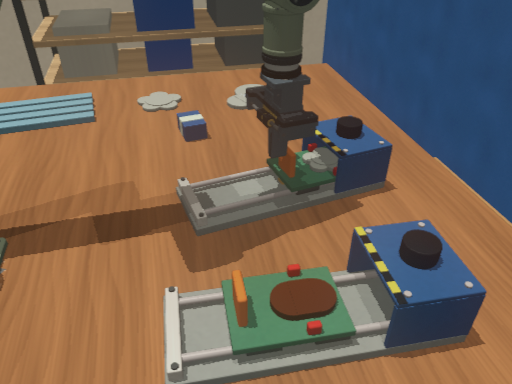

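```bash
python3 -c "
import cv2
a=cv2.imread('pics/top3.png'); cv2.imwrite('pics/top3z.png',cv2.resize(a[20:150,120:270],None,fx=4,fy=4,interpolation=cv2.INTER_CUBIC))
a=cv2.imread('pics/side3.png'); cv2.imwrite('pics/side3z.png',cv2.resize(a[80:230,230:390],None,fx=4,fy=4,interpolation=cv2.INTER_CUBIC))
"
```

```text
(no output)
```

View pics/top3z.png

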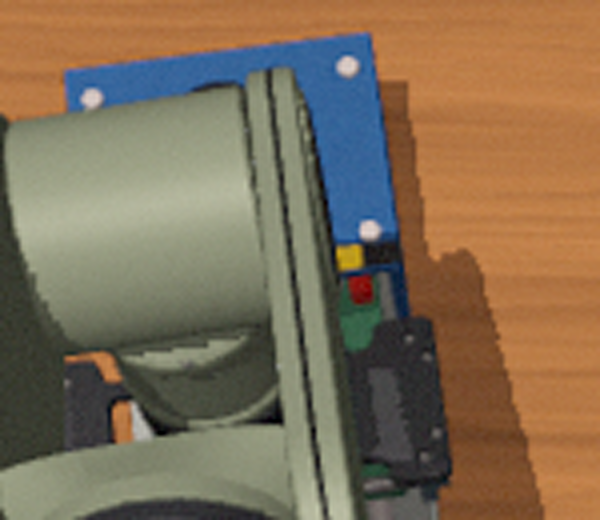

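View pics/side3z.png

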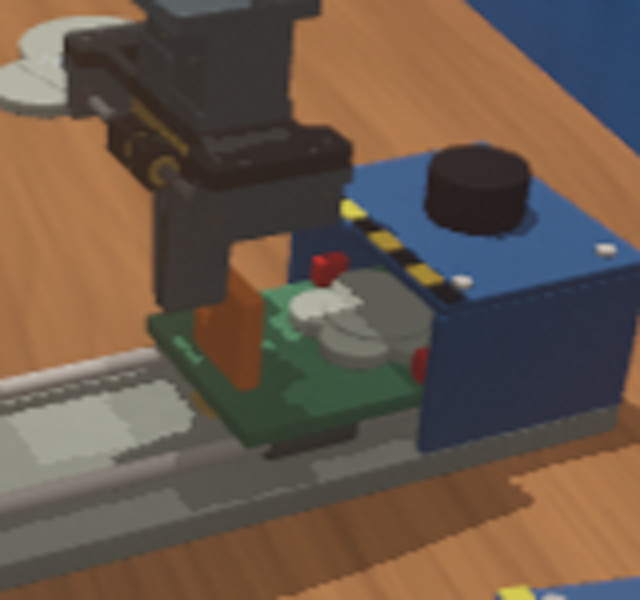

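```bash
python3 - <<'E'
from h import *
s=lambda P,a,b:[(a+x/4-.375,b+y/4-.375) for x,y in P]
p=unproj('side',s([(148,322),(247,443)],230,80),50)
q=unproj('side',s([(160,290),(238,418)],170,100),50)
print(p,q,(p-q)@D)
E
```

```text
[[638.65489878 199.61324891  50.        ]
 [657.38206615  71.61932253  50.        ]] [[505.57206515 178.45952589  50.        ]
 [525.20598469  54.23618144  50.        ]] [134.74905397 133.23241183]
```

The side view shows the carriage advanced about 134 mm, with the blank half inside the hood. The oval carriage looks unchanged. I'll press slightly harder to confirm this is the rubber stop and not a tight spot.

```bash
python3 -m handwheel '{"gripper":[1,1,1,1,1],"offset":[[0,0,1],[0,0,2],[0,0,3],[0,0,4],[0,0,4]],"rot":[[0,0,0],[0,0,0],[0,0,0],[0,0,0],[0,0,0]]}'
```

```text
time_s: 8.82
ee_pos: [643.6, 142.2, 69.7]
ee_rot: [-179.4, 88.9, -170.0]
force: [-22.2, -3.8, 13.1]
gripper_width: 0.6
```

```bash
python3 -m handwheel '{"gripper":[1,1,1],"offset":[[0,0,1],[0,0,1],[0,0,1]],"rot":[[0,0,0],[0,0,0],[0,0,0]]}'; python3 -c "
from h import *
s=state();print(s['force'],s['torque'],s['qpos'],s['ee_pos'],s['qvel'])"
```

```text
time_s: 9.07
ee_pos: [643.5, 142.2, 69.8]
ee_rot: [-179.3, 88.8, -169.8]
force: [-23.1, -3.6, 14.5]
gripper_width: 0.5
[-23.09016328  -3.61592654  14.48038422] [-0.65218758  4.22756502  0.02443953] [ 1.14450552e+01  3.14412065e+01  8.61319389e+01  3.06363887e-02
  6.36551694e+01 -8.80160859e+01] [643.5298499  142.19447646  69.77126529] [ 0.07729981 -0.04445936 -0.06129772  0.09950435 -0.2316303   0.03105006]
```

Torque puts the line of action about 190 mm below the sensor, so the load is on the fingers at the paddle. At 23 N nothing advances, so this is the stop. Now I'll back straight off, then lift.

```bash
python3 -m handwheel '{"gripper":[1,1,1,1,1],"offset":[[0,0,-4],[0,0,-9],[0,0,-16],[0,0,-26],[0,0,-40]],"rot":[[0,0,0],[0,0,0],[0,0,0],[0,0,0],[0,0,0]]}'; python3 -m handwheel '{"gripper":[1,1,1,1,1],"offset":[[0,0,-20],[-10,0,-35],[-35,0,-50],[-65,0,-65],[-100,0,-85]],"rot":[[0,0,0],[0,0,0],[0,0,0],[0,0,0],[0,0,0]]}'; python3 -m handwheel '{"gripper":[1,1,1,1,1],"offset":[[-30,0,-30],[-55,0,-60],[-75,0,-95],[-90,0,-130],[-90,0,-130]],"rot":[[0,0,0],[0,0,0],[0,0,0],[0,0,0],[0,0,0]]}'; python3 -m handwheel '{"gripper":[1,1,1,1,1],"offset":[[0,0,-35],[0,0,-70],[0,0,-80],[0,0,-80],[0,0,-80]],"rot":[[0,0,0],[0,0,0],[0,0,0],[0,0,0],[0,0,0]]}';  python3 -c "
from h import *
import cv2
s=state();print(s['force'],s['ee_pos'])
for n in ('top','side'): cv2.imwrite(f'pics/{n}4.png',grab_frame(n)[:,:,::-1])
a=cv2.imread('pics/top4.png'); cv2.imwrite('pics/top4z.png',cv2.resize(a[20:160,120:270],None,fx=4,fy=4,interpolation=cv2.INTER_CUBIC))
a=cv2.imread('pics/side4.png'); cv2.imwrite('pics/side4z.png',cv2.resize(a[80:230,230:390],None,fx=4,fy=4,interpolation=cv2.INTER_CUBIC))
"
```

```text
time_s: 9.48
ee_pos: [615.9, 137.7, 69.9]
ee_rot: [3.1, 89.7, 12.6]
force: [1.1, -0.0, -1.1]
gripper_width: 0.2
time_s: 9.9
ee_pos: [530.4, 123.4, 169.6]
ee_rot: [13.3, 90.0, 22.7]
force: [0.3, 0.4, 1.0]
gripper_width: 0.5
time_s: 10.32
ee_pos: [399.3, 101.7, 263.6]
ee_rot: [5.3, 89.6, 14.7]
force: [-0.7, -0.8, 0.4]
gripper_width: 1.0
time_s: 10.73
ee_pos: [324.6, 89.3, 259.9]
ee_rot: [4.5, 89.8, 13.9]
force: [1.4, -0.1, 0.9]
gripper_width: 0.4
[ 1.41260908 -0.08620619  0.88120884] [324.64595737  89.2662789  259.93891239]
```

View pics/top4z.png

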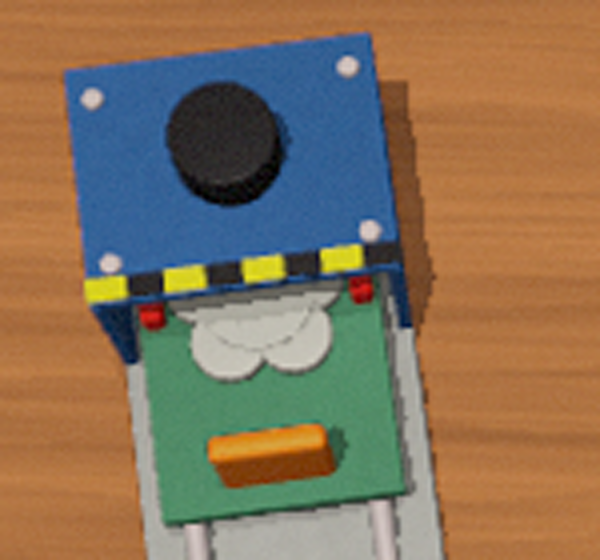

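View pics/side4z.png

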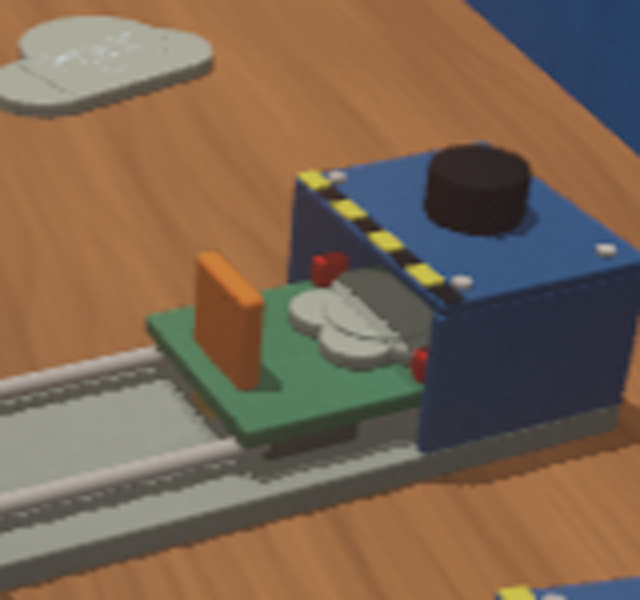

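View pics/top4.png

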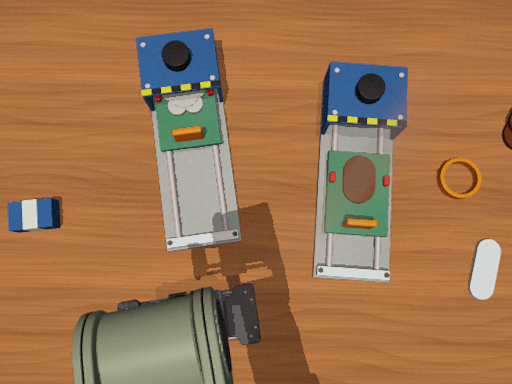

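```bash
python3 - <<'E'
from h import *
y_=lambda P:[(120+x/4-.375,20+y/4-.375) for x,y in P]
a=unproj('top',y_([(405,492),(165,524)]),50);b=unproj('top',y_([(440,744),(192,778)]),50)
c=unproj('top',y_([(208,440),(325,424),(327,445),(212,462)]),105);d=unproj('top',y_([(239,706),(358,688),(360,707),(243,724)]),105)
print('plate moved',(a-b)@D,'paddle moved',(c-d).mean(0)@D)
h=unproj('top',y_([(400,265),(85,303)]),111)
print('paddle to hood',(h.mean(0)-c.mean(0))@D,'rear plate to hood (100 home)',(h.mean(0)-a.mean(0))@D)
import cv2
t0,t4=cv2.imread('pics/top0.png'),cv2.imread('pics/top4.png')
print('oval diff',np.abs(t0[140:290,310:400].astype(int)-t4[140:290,310:400]).mean(), np.abs(t0[5:30,300:].astype(int)-t4[5:30,300:]).mean())
E
```

```text
plate moved [136.12645806 136.01918972] paddle moved 135.2834273029326
paddle to hood 82.50409882429658 rear plate to hood (100 home) 102.11889694428255
oval diff 5.671703703703704 5.335031446540881
```

```bash
python3 -c "
from workcell import *
s=state();print(s['time_s'],s['force'],abs(s['qvel']).max());print(job_done())"
```

```text
10.8333 [ 0.59059122 -0.57047033 -0.17680518] 0.697978820918515
the job is handed in; nothing more can be done
None
```

The flower carriage is home against its stop, and I handed the job in at 10.8 s. I pushed it by its orange paddle with shut fingers, slowly, then backed straight off and lifted the hand clear.

**Push:** The stuck stretch read about 8 N on the wrist sensor and the free run 2–3 N. The highest force I read was about 27 N in total (23 N along the push), against the stop.

**Final pictures:**
- The flower carriage moved about 135–136 mm, which is over 130 mm of travel wherever it started within 0–30 mm.
- The paddle is about 82 mm from the hood, where 80 mm is expected at home. The 2 mm difference is within the calibration error.
- The oval carriage shows no change beyond image noise.
- The hand touches nothing, with the wrist force near zero.

**What disagreed:**
- **Breakaway force:** the sensor read about 8 N along the push, plus about 6 N upward, rather than the stated 12 N.
- **Stop stiffness:** it felt stiffer than the stated 1 mm per 5 N. In the last hard press the force rose to 23 N with almost no further movement of the fingertips. The torque reading is consistent with the load being at the fingers on the paddle, so I took it to be the stop.

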